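# Sweep loose jar caps off the sorting board into the tote

### The job

Clear the sorting board: with your fingers, sweep the three loose jar caps (orange, green and blue) across the board and over its edge into the empty black tote beside it. Push them only, do not pick them up, and leave the two jars and the small bottle standing where they are. Finish with the hand clear of everything.

Things in the scene. Friction and masses are not known exactly. Their poses are not given: they have to be found in the camera images.
- board: white sorting board, a fixed solid block 300 mm (its x) by 260 mm (its y), top face 55 mm above its origin. Lips 8 mm wide and 8 mm high run along the edges at its -x and +x ends; the edges at y = -130 and +130 mm have no lip. Origin: centre of its underside, on the counter (z = 0); it may be turned a little about z
- tote: empty black open-topped tote, fixed on the counter, 300 mm (x) by 120 mm (y), 45 mm high, walls and floor about 4 mm thick; stands parallel to the board, 2 mm from either its +y or its -y edge, its rim 10 mm below the board's top. Origin: centre of its underside; axes parallel to the board's
- stock_tray: blue tray of the same size as the tote, fixed, filled with lying bottles (tops up to about 43 mm), along the other one of these two edges of the board. Origin: centre of its underside
- cap_orange: loose plastic jar cap, plain orange, a solid flat cylinder 36 mm in diameter, 16 mm high, about 20 g; it starts lying flat on the board, anywhere in the middle. Origin: centre of its underside; z up
- cap_green: loose plastic jar cap, plain green, a solid flat cylinder 36 mm in diameter, 16 mm high, about 20 g; it starts lying flat on the board, anywhere in the middle. Origin: centre of its underside; z up
- cap_blue: loose plastic jar cap, plain blue, a solid flat cylinder 36 mm in diameter, 16 mm high, about 20 g; it starts lying flat on the board, anywhere in the middle. Origin: centre of its underside; z up
- gel_jar: green gel jar with black lid, standing loose on the board near its far (+x) lip, 52 mm in diameter, 55 mm high, about 140 g. Origin: centre of its underside
- cream_jar: amber cream jar with white lid, standing loose on the board near its far lip, 50 mm in diameter, 45 mm high, about 120 g. Origin: centre of its underside
- varnish: small blue bottle with black cap, standing loose on the board near its far lip, 36 mm in diameter, 65 mm high, about 80 g. Origin: centre of its underside

How it is judged:
By the outcome, as a careful person would: the job done as asked, in the order asked, and still so for the second after the job is handed in, with the robot touching nothing.
It also fails if it takes over 64 s, if anything falls off the work surface, if the arm or the gripper's body presses on something with over 40 N, if the wrist force passes 120 N, or if a joint passes its speed limit or range.

### The arm

A 7-joint arm with a two-finger parallel gripper is mounted at the origin on the work surface. World frame = base frame: x ahead of the robot, y to its left, z up, the work surface at z = 0. Lengths are in m, angles in degrees, forces in N, time in s.
With the tool pointing down it reaches from about 0.425 to 1.025 m from the base axis. Payload 9.4 kg.
Tool frame: the origin (TCP) lies on the mounting face of the last link; the fingertips stand 186 mm ahead of it and the grasp point (between the pads) lies 167 mm ahead of it (r.nose_length is the distance from the TCP to the fingertips, in m); z points along the fingers, y is the line along which they close (so a half turn about z gives the same grasp; the last joint's range is limited). The gripper opens to 93 mm and grips with 3 to 60 N. Pads are 15 mm wide; open, the fingers measure 128 mm over their backs; the gripper's body (75 mm by 188 mm) begins 65 mm behind the grasp point.
Start: joints at [-74.181, 34.337, -0.143, 91.639, 0.103, 54.024, -4.572], TCP at [0.251, 0.68, 0.405] pointing down, gripper open.
Joint ranges: [-147.43, 147.43], [-19.82, 112.94], [-74.19, 73.91], [6.32, 146.72], [-59.91, 239.91], [6.04, 106.73], [-150.56, 150.56]. Speed limits (degrees/s): [127.2, 127.2, 172.46, 172.46, 180, 180, 180].

### API

Orientations are given as a 3x3 rotation matrix whose columns are the frame's x, y, z axes.
In Python, from rig import readout, optics, ticket, r gives the robot as it stands.
- The arm moves only by the tool carry_out, never from a script. Its argument "commands" is a list of rows, each a list of 3 entries, a list of its own where there are three numbers: the finger opening in m, from 0 to 0.093, then the shift along the tool's x, y, z in m, then the turn, a rotation vector about the tool's x, y, z in rad. A call has 1 to 12 rows; each row is the pose to reach, as a shift and turn from the pose commanded when the call began, along the tool's axes at that moment; what a row does not reach only later rows make up. A row lasts 1/12 s, in which the tool goes at most 41.7 mm and 7.16 degrees, less where a joint would pass 70% of its speed; a pose out of reach is approached as far as the arm can. A call with a gripper value outside its range is refused whole. The fingers move at their own pace and stop on an object; "force" is the grip in N (left out, the last holds). Time passes only in rows, so rows that repeat a pose let the fingers close. It gives the time, the measured TCP pose, the force, the opening and the grip force at its end, in the units of the state.
- readout.read_state(): the state, without advancing time (a new reading comes with each control period).
- optics.grab_frame(name): name is "side" or "top" or "wrist"; returns a dict with "color" (400x640x3 uint8, red, green, blue), "depth" (400x640 float32, m along the optical axis (not along the pixel's ray), 0 where there is no reading), "vfov" (degrees; the focal length in pixels is half the picture's height over the tangent of half this angle, whatever the lens; pixels are square), "cx", "cy" (the principal point, pixels), "dist_coeffs" ([k1, k2, p1, p2, k3] as OpenCV has them; the pictures are not rectified), "extrinsics" (4x4, takes a point from camera to world coordinates). Camera axes: x right, y up, looking along -z (the intrinsics and any distortion apply to the point x, -y, -z); pixel columns grow to the right and rows downward; lengths in m; the calibration is good to about 2 mm. A picture is of the moment at which its call begins.
- ticket.finish_job(): hands the job in; it is judged then, once.
The state is a dict: "time_s": time; "joint_pos": joint angles; "joint_velocities": joint speeds; "tau": joint torques, N m; "ee_pos": TCP position; "orientation": TCP orientation; "contact_force": force on the tool from outside, world axes, zero at the start; "torque": the same for the moment, N m; "width": finger opening in m; "grasp_force": force on a finger pad.
Only numpy, scipy, OpenCV 4.12 (cv2) and the standard library are available. Lean on these libraries where they do the work, as an engineer would, in place of code of your own. Each camera call takes 0.05 s, during which the arm holds its last target. There are 200 camera calls.

## Working session

There is one attempt and no reset: what is moved stays moved. The work goes in short steps, Python scripts to look and compute and a tool call to move; the robot and the scene stay as the last step left them, time stands still between calls to the robot, and variables do not carry over. Pictures are saved under pics/ and viewed, at most 10 in all, crops included, and the job is handed in when it is done.

Besides the shell and the picture viewer there is one more tool, called by a JSON object that holds its "name" and its "arguments", one argument or row to a line. carry_out: Moves the arm, as the interface text tells. Its arguments: {"type":"object","properties":{"commands":{"type":"array","items":{"type":"array"}},"force":{"type":"number"}},"required":["commands"]}

```bash
mkdir -p pics
python3 - <<'E'
from rig import readout, optics, r
import cv2,numpy as np
s=readout.read_state();print({k:np.round(v,3).tolist() for k,v in s.items()}, r.nose_length)
for n in("top","side"):
    f=optics.grab_frame(n);cv2.imwrite(f'pics/{n}0.png',f['color'][:,:,::-1]);np.savez(f'pics/{n}0.npz',**f)
    print(n,f['vfov'],f['cx'],f['cy'],f['dist_coeffs'],np.round(f['extrinsics'],3).tolist())
E
```

```text
{'time_s': 0.0, 'joint_pos': [-74.18, 34.385, -0.144, 91.681, 0.103, 54.022, -4.572], 'joint_velocities': [-0.05, 0.034, 0.025, -0.089, -0.12, -0.011, 0.005], 'tau': [-0.002, -76.506, 1.496, -25.236, -0.052, 0.017, 0.0], 'ee_pos': [0.25, 0.68, 0.404], 'orientation': [[-0.938, 0.345, -0.0], [0.345, 0.938, -0.001], [-0.0, -0.002, -1.0]], 'contact_force': [-1.171, 0.262, -0.087], 'torque': [-0.003, -0.016, -0.021], 'grasp_force': 0.0, 'width': 0.093} 0.1861
top 44.72358745761899 315.62824626549747 197.96833286528638 [-0.0183559  0.         0.         0.         0.       ] [[-0.01, 0.993, -0.118, 0.523], [-0.999, -0.015, -0.044, -0.0], [-0.045, 0.117, 0.992, 0.822], [0.0, 0.0, 0.0, 1.0]]
side 43.02737568330503 321.54111005947857 208.38109878818372 [0.02821232 0.         0.         0.         0.        ] [[-0.995, 0.068, -0.074, 0.553], [-0.1, -0.564, 0.82, 0.691], [0.014, 0.823, 0.568, 0.519], [0.0, 0.0, 0.0, 1.0]]
```

View pics/top0.png

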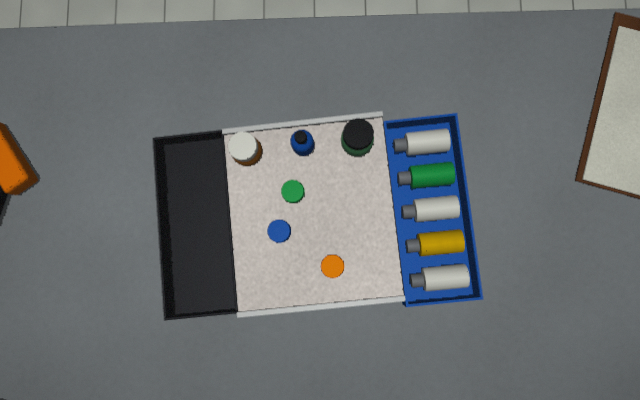

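View pics/side0.png

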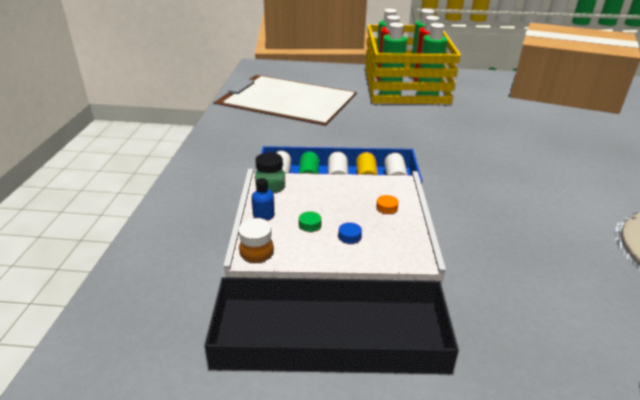

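The top view shows up = +x and left = +y. The tote is left of the board, and its board edge runs about (225,133)–(237,315). Caps: green (293,191), blue (279,231), orange (332,266). Jars stand at the far lip: cream (245,148), varnish (302,141), gel (358,137). The side view confirms that the black tote is empty.

```bash
cat > h.py <<'E'
import cv2,numpy as np
def ray(f,uv):
    F=200/np.tan(np.radians(float(f['vfov'])/2));K=np.array([[F,0,f['cx']],[0,F,f['cy']],[0,0,1.]])
    p=cv2.undistortPoints(np.array(uv,float).reshape(-1,1,2),K,np.array(f['dist_coeffs'],float)).reshape(-1,2)
    E=f['extrinsics'];d=np.c_[p[:,0],-p[:,1],-np.ones(len(p))]@E[:3,:3].T
    return E[:3,3],d
def plane(f,uv,z):
    o,d=ray(f,uv);return o+d*((z-o[2])/d[:,2])[:,None]
def tri(f,a,g,b):
    o,d=ray(f,[a]);p,e=ray(g,[b]);d=d[0]/np.linalg.norm(d);e=e[0]/np.linalg.norm(e)
    t=np.linalg.lstsq(np.c_[d,-e],p-o,rcond=None)[0];x,y=o+d*t[0],p+e*t[1]
    return (x+y)/2,np.linalg.norm(x-y)
R=dict(orange=((5,150,120),(20,255,255)),green=((45,120,60),(80,255,255)),blue=((100,130,60),(125,255,255)))
def blobs(f,c):
    m=cv2.inRange(cv2.cvtColor(np.ascontiguousarray(f['color']),cv2.COLOR_RGB2HSV),*map(np.array,R[c]))
    n,l,s,ce=cv2.connectedComponentsWithStats(m)
    return [(ce[i].round(1).tolist(),s[i].tolist()) for i in range(1,n) if 60<s[i,4]<1500]
E
python3 - <<'E'
from h import *
t=dict(np.load('pics/top0.npz'));s=dict(np.load('pics/side0.npz'))
for c in R:
    for n,f in(('top',t),('side',s)):
        for ce,st in blobs(f,c): print(c,n,ce,st,plane(f,[ce],.068)[0].round(3))
for n,a,b in(('orange',(332.5,266),(387.3,204)),('green',(292.5,191),(310,221)),('blue',(279,231),(349.5,232))):
    x,e=tri(t,a,s,b);print(n,x.round(4),round(e,4))
print('top lids',plane(t,[(243,146)],.045)[0],plane(t,[(301,137)],.065)[0],plane(t,[(358,132)],.055)[0])
print('jars lids +board',plane(t,[(243,146)],.10)[0].round(3),plane(t,[(301,137)],.12)[0].round(3),plane(t,[(358,132)],.11)[0].round(3))
print('board edges',plane(t,[(226,140),(237,310),(387,125),(403,295),(222,131),(383,113),(238,316),(404,300)],.055).round(3))
# white-board mask left edge for yaw
g=cv2.cvtColor(t['color'],cv2.COLOR_RGB2GRAY);L=[];
for v in range(170,300,5):
    row=g[v].astype(int);u=np.where(row[200:260]>130)[0][0]+200;L.append((u,v))
P=plane(t,L,.055);k=np.polyfit(P[:,0],P[:,1],1);print('edge y=kx+c',k,'yaw',np.degrees(np.arctan(-1/k[0]))if 0 else np.degrees(np.arctan(k[0])),P[0],P[-1])
print('heights tri: corner near tote', tri(t,(237,312),s,(439,273)))
E
```

```text
orange top [9.5, 167.3] [0, 131, 28, 62, 930] [0.67  0.533 0.068]
orange top [332.1, 265.8] [321, 255, 23, 23, 419] [0.507 0.009 0.068]
orange side [387.0, 203.8] [377, 195, 21, 18, 320] [0.51  0.014 0.068]
orange side [255.2, 250.5] [240, 242, 33, 14, 158] [0.694 0.153 0.068]
green top [432.3, 174.6] [410, 162, 45, 26, 940] [ 0.646 -0.149  0.068]
green top [292.5, 191.1] [282, 180, 22, 23, 395] [0.623 0.069 0.068]
green side [585.3, 5.7] [576, 0, 20, 13, 208] [-0.233 -1.406  0.068]
green side [612.4, 6.2] [603, 0, 20, 14, 227] [-0.33  -1.409  0.068]
green side [635.2, 7.2] [629, 0, 11, 15, 120] [-0.407 -1.402  0.068]
green side [581.0, 20.6] [573, 18, 17, 7, 98] [-0.15  -1.184  0.068]
green side [607.5, 21.4] [599, 19, 18, 6, 95] [-0.236 -1.183  0.068]
green side [416.6, 34.2] [413, 21, 12, 32, 118] [ 0.413 -0.95   0.068]
green side [633.0, 22.4] [626, 20, 14, 6, 77] [-0.315 -1.18   0.068]
green side [394.2, 44.4] [383, 35, 24, 18, 334] [ 0.484 -0.834  0.068]
green side [434.2, 44.9] [423, 35, 24, 18, 339] [ 0.367 -0.845  0.068]
green side [392.1, 64.8] [382, 63, 22, 4, 72] [ 0.493 
[... 757 characters left out ...]
5 0.0697 0.0643] 0.0027
blue [0.5634 0.091  0.0649] 0.0042
top lids [0.70263005 0.1527321  0.045     ] [0.71072254 0.05560377 0.065     ] [ 0.71950688 -0.03569079  0.055     ]
jars lids +board [0.69  0.142 0.1  ] [0.697 0.052 0.12 ] [ 0.705 -0.033  0.11 ]
board edges [[ 0.711  0.179  0.055]
 [ 0.439  0.158  0.055]
 [ 0.73  -0.082  0.055]
 [ 0.461 -0.1    0.055]
 [ 0.726  0.186  0.055]
 [ 0.75  -0.077  0.055]
 [ 0.43   0.157  0.055]
 [ 0.453 -0.101  0.055]]
edge y=kx+c [0.09045133 0.11695002] yaw 5.1684149755501805 [0.66129322 0.17651414 0.055     ] [0.46244672 0.15846785 0.055     ]
heights tri: corner near tote (array([0.43815773, 0.15765992, 0.05693625]), np.float64(0.0032639520016441393))
```

{"name": "carry_out", "arguments": {
  "commands": [
    [0.022,[-0.035,-0.018,0],[0,0,0.1]],
    [0.022,[-0.07,-0.036,0],[0,0,0.2]],
    [0.022,[-0.105,-0.054,0],[0,0,0.3]],
    [0.022,[-0.14,-0.072,0],[0,0,0.4]],
    [0.022,[-0.175,-0.09,0],[0,0,0.5]],
    [0.022,[-0.21,-0.108,0],[0,0,0.6]],
    [0.022,[-0.245,-0.126,0],[0,0,0.7]],
    [0.022,[-0.28,-0.144,0],[0,0,0.8]],
    [0.022,[-0.315,-0.162,0],[0,0,0.9]],
    [0.022,[-0.35,-0.18,0],[0,0,1.0]],
    [0.022,[-0.385,-0.2,0],[0,0,1.11]],
    [0.022,[-0.395,-0.206,0],[0,0,1.128]]
  ]
}}

```text
time_s: 1.1
ee_pos: [0.5539, 0.3445, 0.4049]
orientation: [[-0.077, 0.997, 0.002], [0.997, 0.077, -0.003], [-0.003, 0.002, -1.0]]
contact_force: [0.6, -0.7, 1.3]
width: 0.0229
grasp_force: 0.0
```

{"name": "carry_out", "arguments": {
  "commands": [
    [0.022,[-0.04,-0.007,0],[0,0,0]],
    [0.022,[-0.08,-0.014,0.01],[0,0,0]],
    [0.022,[-0.12,-0.022,0.02],[0,0,0]],
    [0.022,[-0.16,-0.03,0.03],[0,0,0]],
    [0.022,[-0.2,-0.038,0.04],[0,0,0]],
    [0.022,[-0.24,-0.046,0.05],[0,0,0]],
    [0.022,[-0.28,-0.054,0.06],[0,0,0]],
    [0.022,[-0.32,-0.062,0.07],[0,0,0]],
    [0.022,[-0.35,-0.068,0.08],[0,0,0]],
    [0.022,[-0.38,-0.074,0.08],[0,0,0]],
    [0.022,[-0.382,-0.074,0.08],[0,0,0]],
    [0.022,[-0.382,-0.074,0.08],[0,0,0]]
  ]
}}

```text
time_s: 2.1
ee_pos: [0.5104, -0.0384, 0.3246]
orientation: [[-0.086, 0.996, -0.0], [0.996, 0.086, -0.0], [-0.0, -0.001, -1.0]]
contact_force: [0.1, 0.6, 0.0]
width: 0.0222
grasp_force: 0.0
```

Run:
```python
from rig import readout,optics
from h import *
s=readout.read_state();print(s['ee_pos'],np.round(s['orientation'],4).tolist(),s['joint_velocities'],s['joint_pos'])
f=optics.grab_frame('wrist');cv2.imwrite('pics/w1.png',f['color'][:,:,::-1])
for c in R:
    for ce,st in blobs(f,c): print(c,ce,st,plane(f,[ce],.071)[0].round(4))
```

```text
[ 0.51037732 -0.03840187  0.32460569] [[-0.0864, 0.9963, -0.0005], [0.9963, 0.0864, -0.0004], [-0.0003, -0.0005, -1.0]] [-2.92792647 -0.05849737 -1.57518433 -0.6897936  -0.42904764  0.14229737
 -1.28000295] [-11.88404767  27.20774487  13.74362894 124.31981397 -12.59425671
  29.76913833  16.32123729]
blue [311.0, 284.3] [294, 276, 36, 19, 593] [ 0.5103 -0.0965  0.071 ]
blue [553.2, 284.2] [492, 276, 94, 20, 1051] [ 0.696  -0.0794  0.071 ]
blue [310.8, 350.3] [298, 331, 26, 38, 692] [ 0.515  -0.1563  0.071 ]
```

View pics/w1.png

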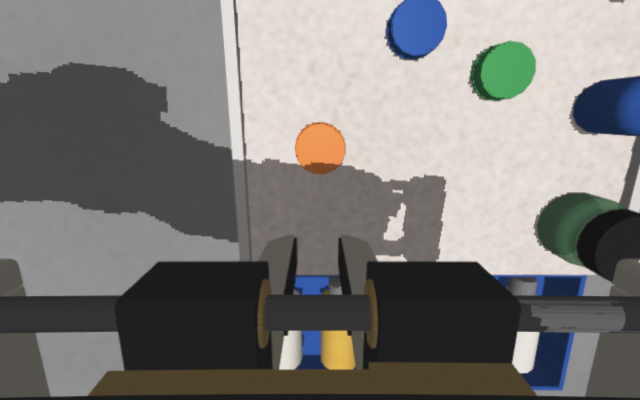

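The wrist view shows orange at (320,148), straight ahead of the finger gap at x≈318. Blue is at (418,27) and green at (504,70). I'll check those positions from this view.

Run:
```python
from rig import readout,optics
from h import *
s=readout.read_state();f=optics.grab_frame('wrist')
print(plane(f,[(320,148),(418,25),(505,69)],.070).round(4), s['ee_pos'])
```

```text
[[0.5082 0.0109 0.07  ]
 [0.5633 0.0935 0.07  ]
 [0.6243 0.0725 0.07  ]] [ 0.51069568 -0.03677138  0.32467539]
```

{"name": "carry_out", "arguments": {
  "commands": [
    [0.022,[0,0.002,0.03],[0,0,0]],
    [0.022,[0,0.002,0.06],[0,0,0]],
    [0.022,[0,0.002,0.078],[0,0,0]],
    [0.022,[0,0.002,0.078],[0,0,0]],
    [0.022,[0.008,0.002,0.078],[0,0,0]],
    [0.022,[0.016,0.002,0.078],[0,0,0]],
    [0.022,[0.024,0.002,0.078],[0,0,0]],
    [0.022,[0.032,0.002,0.078],[0,0,0]],
    [0.022,[0.042,0.002,0.078],[0,0,0]],
    [0.022,[0.054,0.002,0.078],[0,0,0]],
    [0.022,[0.067,0.002,0.078],[0,0,0]],
    [0.022,[0.08,0.002,0.078],[0,0,0]]
  ]
}}

```text
time_s: 3.2
ee_pos: [0.5053, 0.0447, 0.2474]
orientation: [[-0.09, 0.996, 0.001], [0.996, 0.09, 0.0], [0.0, 0.001, -1.0]]
contact_force: [0.2, -1.1, -0.0]
width: 0.0219
grasp_force: 0.1
```

{"name": "carry_out", "arguments": {
  "commands": [
    [0.022,[0.013,0,0],[0,0,0]],
    [0.022,[0.026,0,0],[0,0,0]],
    [0.022,[0.039,0,0],[0,0,0]],
    [0.022,[0.052,0,0],[0,0,0]],
    [0.022,[0.065,0,0],[0,0,0]],
    [0.022,[0.078,0,0],[0,0,0]],
    [0.022,[0.091,0,0],[0,0,0]],
    [0.022,[0.104,0,0],[0,0,0]],
    [0.022,[0.117,0,0],[0,0,0]],
    [0.022,[0.13,0,0],[0,0,0]],
    [0.022,[0.142,0,0],[0,0,0]],
    [0.022,[0.15,0,0],[0,0,0]]
  ]
}}

```text
time_s: 4.2
ee_pos: [0.4915, 0.1948, 0.2471]
orientation: [[-0.092, 0.996, 0.0], [0.996, 0.092, 0.001], [0.001, 0.001, -1.0]]
contact_force: [0.7, -0.4, 0.1]
width: 0.022
grasp_force: 0.0
```

Run:
```python
from rig import readout,optics
from h import *
s=readout.read_state();print(s['time_s'],s['ee_pos'],s['contact_force'],np.round(s['orientation'],3).tolist())
a=[optics.grab_frame(n)['color'][:,:,::-1] for n in('side','wrist')]
cv2.imwrite('pics/a2.png',np.vstack([x[:,:] for x in a])[::1,::1] if 0 else np.hstack([cv2.resize(x,(400,250)) for x in a]))
```

```text
4.2 [0.49153087 0.19477739 0.24710291] [ 0.67268587 -0.40389331  0.09124813] [[-0.092, 0.996, 0.0], [0.996, 0.092, 0.001], [0.001, 0.001, -1.0]]
```

View pics/a2.png

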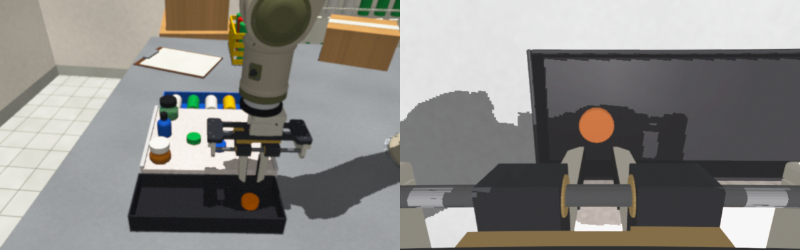

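The left half (side view) and right half (wrist view) both show orange in the tote. Green is next.

{"name": "carry_out", "arguments": {
  "commands": [
    [0.022,[0,0,-0.04],[0,0,0]],
    [0.022,[0,0,-0.08],[0,0,0]],
    [0.022,[-0.03,0.02,-0.08],[0,0,0]],
    [0.022,[-0.06,0.04,-0.08],[0,0,0]],
    [0.022,[-0.09,0.06,-0.08],[0,0,0]],
    [0.022,[-0.12,0.08,-0.08],[0,0,0]],
    [0.022,[-0.15,0.1,-0.08],[0,0,0]],
    [0.022,[-0.175,0.117,-0.08],[0,0,0]],
    [0.022,[-0.181,0.121,-0.08],[0,0,0]],
    [0.022,[-0.181,0.121,-0.08],[0,0,0]]
  ]
}}

```text
time_s: 5.13
ee_pos: [0.6295, 0.0198, 0.3267]
orientation: [[-0.085, 0.996, 0.001], [0.996, 0.085, -0.001], [-0.002, 0.001, -1.0]]
contact_force: [0.6, 0.3, 0.1]
width: 0.022
grasp_force: 0.0
```

Run:
```python
from rig import readout,optics
from h import *
s=readout.read_state();f=optics.grab_frame('wrist');O=s['orientation'];print(s['ee_pos'])
cv2.imwrite('pics/w3.png',f['color'][:,:,::-1])
m=cv2.inRange(cv2.cvtColor(np.ascontiguousarray(f['color']),cv2.COLOR_RGB2HSV),(45,120,40),(80,255,255))
n,l,st,ce=cv2.connectedComponentsWithStats(m)
for i in range(1,n):
    if st[i,4]>500:
        p=plane(f,[ce[i]],.069)[0];print(st[i],p,(p-s['ee_pos'])@np.array(O))
```

```text
[0.62948548 0.01983353 0.32673484]
[ 294  119   48   49 1860] [0.62527794 0.07006953 0.069     ] [ 5.08132947e-02 -9.20478789e-05  2.57655982e-01]
[ 309  332   37   37 1032] [ 0.6484598  -0.10416799  0.069     ] [-0.12476351  0.00820369  0.2579349 ]
```

{"name": "carry_out", "arguments": {
  "commands": [
    [0.022,[0,0,0.03],[0,0,0]],
    [0.022,[0,0,0.06],[0,0,0]],
    [0.022,[0,0,0.079],[0,0,0]],
    [0.022,[0,0,0.079],[0,0,0]],
    [0.022,[0.008,0,0.079],[0,0,0]],
    [0.022,[0.016,0,0.079],[0,0,0]],
    [0.022,[0.024,0,0.079],[0,0,0]],
    [0.022,[0.032,0,0.079],[0,0,0]],
    [0.022,[0.042,0,0.079],[0,0,0]],
    [0.022,[0.054,0,0.079],[0,0,0]],
    [0.022,[0.067,0,0.079],[0,0,0]],
    [0.022,[0.08,0,0.079],[0,0,0]]
  ]
}}

```text
time_s: 6.18
ee_pos: [0.6214, 0.1046, 0.248]
orientation: [[-0.09, 0.996, 0.0], [0.996, 0.09, 0.0], [0.0, 0.0, -1.0]]
contact_force: [-0.7, -0.5, -0.1]
width: 0.0219
grasp_force: 0.2
```

{"name": "carry_out", "arguments": {
  "commands": [
    [0.022,[0.013,0,0],[0,0,0]],
    [0.022,[0.026,0,0],[0,0,0]],
    [0.022,[0.039,0,0],[0,0,0]],
    [0.022,[0.052,0,0],[0,0,0]],
    [0.022,[0.065,0,0],[0,0,0]],
    [0.022,[0.078,0,0],[0,0,0]],
    [0.022,[0.091,0,0],[0,0,0]],
    [0.022,[0.1,0,0],[0,0,0]],
    [0.022,[0.1,0,0],[0,0,0]]
  ]
}}

```text
time_s: 6.93
ee_pos: [0.6121, 0.2055, 0.2475]
orientation: [[-0.093, 0.996, -0.0], [0.996, 0.093, 0.001], [0.001, -0.0, -1.0]]
contact_force: [0.2, 1.0, -0.4]
width: 0.0216
grasp_force: 0.0
```

Run:
```python
from rig import readout,optics
from h import *
s=readout.read_state();print(s['time_s'],s['ee_pos'],s['contact_force'],np.round(s['orientation'],3).tolist())
a=[optics.grab_frame(n)['color'][:,:,::-1] for n in('side','wrist')]
cv2.imwrite('pics/a4.png',np.hstack([cv2.resize(x,(400,250)) for x in a]))
```

```text
6.9333 [0.61210201 0.20552069 0.24750285] [ 0.24375801  1.04195266 -0.36705322] [[-0.093, 0.996, -0.0], [0.996, 0.093, 0.001], [0.001, -0.0, -1.0]]
```

View pics/a4.png

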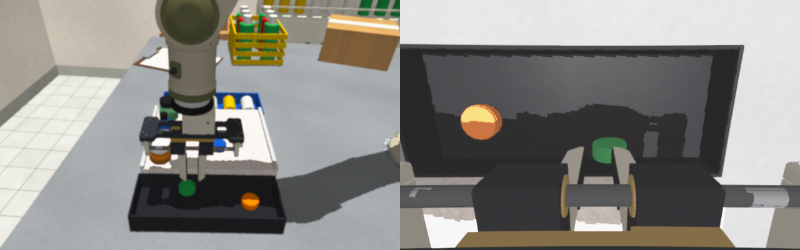

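Green has dropped into the tote at the fingertips, and orange is lying in it. Blue is next.

{"name": "carry_out", "arguments": {
  "commands": [
    [0.022,[0,0,-0.04],[0,0,0]],
    [0.022,[0,0,-0.08],[0,0,0]],
    [0.022,[-0.03,-0.012,-0.08],[0,0,0]],
    [0.022,[-0.06,-0.024,-0.08],[0,0,0]],
    [0.022,[-0.09,-0.036,-0.08],[0,0,0]],
    [0.022,[-0.12,-0.048,-0.08],[0,0,0]],
    [0.022,[-0.15,-0.058,-0.08],[0,0,0]],
    [0.022,[-0.153,-0.059,-0.08],[0,0,0]],
    [0.022,[-0.153,-0.059,-0.08],[0,0,0]]
  ]
}}

```text
time_s: 7.78
ee_pos: [0.5671, 0.0414, 0.3282]
orientation: [[-0.084, 0.996, 0.0], [0.996, 0.084, -0.001], [-0.001, 0.0, -1.0]]
contact_force: [0.1, 0.5, -0.1]
width: 0.022
grasp_force: 0.0
```

Run:
```python
from rig import readout,optics
from h import *
s=readout.read_state();f=optics.grab_frame('wrist');O=s['orientation'];print(s['ee_pos'])
m=cv2.inRange(cv2.cvtColor(np.ascontiguousarray(f['color']),cv2.COLOR_RGB2HSV),(100,130,50),(125,255,255))
n,l,st,ce=cv2.connectedComponentsWithStats(m)
for i in range(1,n):
    if st[i,4]>500:
        p=plane(f,[ce[i]],.069)[0];print(st[i],p,(p-s['ee_pos'])@np.array(O))
```

```text
[0.56707688 0.04141788 0.3282184 ]
[ 294  118   49   50 1880] [0.56322668 0.09181071 0.069     ] [0.05075769 0.00035365 0.25917557]
[ 469  187   73   58 2469] [0.70358115 0.05187124 0.069     ] [-0.00084791  0.13685052  0.25924522]
```

{"name": "carry_out", "arguments": {
  "commands": [
    [0.022,[0,0,0.03],[0,0,0]],
    [0.022,[0,0,0.06],[0,0,0]],
    [0.022,[0,0,0.08],[0,0,0]],
    [0.022,[0,0,0.08],[0,0,0]],
    [0.022,[0.008,0,0.08],[0,0,0]],
    [0.022,[0.016,0,0.08],[0,0,0]],
    [0.022,[0.024,0,0.08],[0,0,0]],
    [0.022,[0.032,0,0.08],[0,0,0]],
    [0.022,[0.042,0,0.08],[0,0,0]],
    [0.022,[0.054,0,0.08],[0,0,0]],
    [0.022,[0.067,0,0.08],[0,0,0]],
    [0.022,[0.08,0,0.08],[0,0,0]]
  ]
}}

```text
time_s: 8.83
ee_pos: [0.5602, 0.1262, 0.248]
orientation: [[-0.09, 0.996, 0.0], [0.996, 0.09, 0.0], [0.0, 0.0, -1.0]]
contact_force: [0.3, 0.9, 0.4]
width: 0.022
grasp_force: 0.2
```

{"name": "carry_out", "arguments": {
  "commands": [
    [0.022,[0.013,0,0],[0,0,0]],
    [0.022,[0.026,0,0],[0,0,0]],
    [0.022,[0.039,0,0],[0,0,0]],
    [0.022,[0.052,0,0],[0,0,0]],
    [0.022,[0.065,0,0],[0,0,0]],
    [0.022,[0.076,0,0],[0,0,0]],
    [0.022,[0.082,0,0],[0,0,0]],
    [0.022,[0.082,0,0],[0,0,0]],
    [0.022,[0.082,0,-0.04],[0,0,0]],
    [0.022,[0.082,0,-0.08],[0,0,0]],
    [0.022,[0.082,0,-0.12],[0,0,0]],
    [0.022,[0.082,0,-0.15],[0,0,0]]
  ]
}}

```text
time_s: 9.83
ee_pos: [0.5533, 0.205, 0.4007]
orientation: [[-0.088, 0.996, 0.002], [0.996, 0.088, 0.0], [-0.0, 0.002, -1.0]]
contact_force: [0.9, 0.5, -0.9]
width: 0.0219
grasp_force: 0.0
```

{"name": "carry_out", "arguments": {
  "commands": [
    [0.022,[0.04,0,0],[0,0,0]],
    [0.022,[0.08,0,0],[0,0,0]],
    [0.022,[0.12,0,0],[0,0,0]],
    [0.022,[0.16,0,0],[0,0,0]],
    [0.022,[0.2,0,0],[0,0,0]],
    [0.022,[0.24,0,0],[0,0,0]],
    [0.022,[0.26,0,0],[0,0,0]],
    [0.022,[0.26,0,0],[0,0,0]],
    [0.022,[0.26,0,0],[0,0,0]],
    [0.022,[0.26,0,0],[0,0,0]]
  ]
}}

```text
time_s: 10.67
ee_pos: [0.5303, 0.4635, 0.3976]
orientation: [[-0.088, 0.996, 0.0], [0.996, 0.088, -0.001], [-0.001, 0.0, -1.0]]
contact_force: [0.5, -1.2, 0.3]
width: 0.0222
grasp_force: 0.0
```

Run:
```python
from rig import readout,optics
from h import *
s=readout.read_state();print(s['time_s'],s['ee_pos'],s['contact_force'],np.abs(s['joint_velocities']).max())
a=[optics.grab_frame(n)['color'][:,:,::-1] for n in('top','side')]
cv2.imwrite('pics/a5.png',np.hstack([cv2.resize(x[50:350,100:500],(400,300)) for x in a]))
```

```text
10.6667 [0.53027947 0.46346981 0.3975994 ] [ 0.53238718 -1.17450752  0.31330302] 0.717971565041944
```

View pics/a5.png

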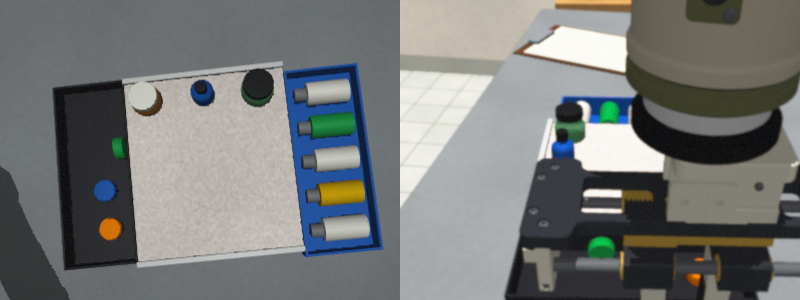

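Top view: the board is clear, with the jars and bottle standing in place. Blue and orange lie flat in the tote. Green at crop (119,148) seems to stand on edge against the tote's board-side wall, so I'll check its height.

Run:
```python
from rig import readout,optics
from h import *
f=optics.grab_frame('top');t0=dict(np.load('pics/top0.npz'))
hsv=cv2.cvtColor(np.ascontiguousarray(f['color']),cv2.COLOR_RGB2HSV)
o=f['extrinsics'][:3,3]
for c in R:
    m=cv2.inRange(hsv,*map(np.array,R[c]));v,u=np.where(m);k=(u>160)&(u<245)&(v>130)&(v<320);u,v=u[k],v[k]
    _,d=ray(f,np.c_[u,v]);P=o+d*f['depth'][v,u][:,None]
    q=(P-[.59,.041,0]);print(c,len(u),'z',np.percentile(P[:,2],[5,50,95]).round(3),'v',np.percentile(q@[-.0905,.996,0],[2,50,98]).round(3),'u',np.percentile(q@[.996,.0905,0],[2,50,98]).round(3))
d=cv2.absdiff(f['color'],t0['color']).max(2);print('jar strip diff px',(d[112:165,226:385]>60).sum())
f=optics.grab_frame('side');cv2.imwrite('pics/s6.png',f['color'][180:400,150:500,::-1].repeat(2,0).repeat(2,1))
```

```text
orange 382 z [0.016 0.02  0.022] v [0.163 0.179 0.195] u [-0.104 -0.087 -0.071]
green 213 z [0.026 0.036 0.04 ] v [0.144 0.152 0.16 ] u [0.028 0.043 0.06 ]
blue 400 z [0.011 0.019 0.022] v [0.167 0.183 0.2  ] u [-0.04  -0.024 -0.007]
jar strip diff px 0
```

Green is standing on its edge inside the tote, with its top at 40 mm, below the 45 mm rim. The jars haven't moved and the hand is clear, so I'm handing in.

```bash
python3 -c "
from rig import ticket
print(ticket.finish_job())"
```

```text
the job is handed in; nothing more can be done
None
```

All three caps were swept over the edge into the tote (the green one stands on its edge inside it), the two jars and the bottle were left where they stood, the hand is clear, and the job was handed in at about 11 s.

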